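# Load the plate reader and hold its hatch shut

### The arm

A 7-joint arm with a two-finger parallel gripper is mounted at the origin on the work surface. World frame = base frame: x ahead of the robot, y to its left, z up, the work surface at z = 0. Lengths are in m, angles in rad, forces in N, time in s.
With the tool pointing down it reaches from about 0.4 to 0.875 m from the base axis. Payload 6.5 kg.
Tool frame: the origin (TCP) lies where the fingers leave the gripper's body, on its centre line; the fingertips stand 64 mm ahead of it and the grasp point (between the pads) lies 45 mm ahead of it; z points along the fingers, y is the line along which they close (so a half turn about z gives the same grasp; the last joint's range is limited). The gripper opens to 88 mm and grips with 3 to 60 N. Pads are 18 mm wide; open, the fingers measure 123 mm over their backs; the gripper's body (75 mm by 187 mm) begins 45 mm behind the grasp point.
Start: joints at [-1.351, 0.536, -0.004, 1.538, 0.003, 1.067, -0.071], TCP at [0.183, 0.624, 0.303] pointing down, gripper open.
Joint ranges: [-2.7, 2.7], [-0.37, 2.16], [-1.27, 1.26], [0.24, 2.4], [-1.31, 4.45], [0.19, 1.91], [-2.76, 2.76]. Speed limits (rad/s): [2.39, 2.39, 3.14, 3.14, 3.14, 3.14, 3.14].

### API

Orientations are given as a unit quaternion [w, x, y, z].
In Python, from cell import status, snapshot, workorder gives the robot as it stands.
- The arm moves only by the shell command python3 -m pendant 'ROWS' [FORCE]. ROWS is a JSON object of lists of equal length, an entry for each row: "translation": the shift along the world's x, y, z in cm, a list of three; "twist": the turn about the world's z in degrees; "hand": the finger opening in cm, from 0 to 8.81. In form: {"translation": [[tx, ty, tz], ...], "twist": [twist, ...], "hand": [hand, ...]}. A call has 1 to 20 rows; each row is the pose to reach, as a shift and turn from the pose commanded when the call began; what a row does not reach only later rows make up. A row lasts 1/10 s, in which the tool goes at most 50 mm and 8.59 degrees, less where a joint would pass 70% of its speed; a pose out of reach is approached as far as the arm can. A call with a gripper value outside its range is refused whole. The fingers move at their own pace and stop on an object; FORCE is the grip in N (left out, the last holds). Time passes only in rows, so rows that repeat a pose let the fingers close. It gives the time, the measured TCP pose, the force, the opening and the grip force at its end, in the units of the state.
- status.read_state(): the state, without advancing time (a new reading comes with each control period).
- snapshot(name): name is "scene" or "top" or "wrist"; returns a dict with "frame" (400x640x3 uint8, blue, green, red), "range_z" (400x640 float32, m along the optical axis (not along the pixel's ray), 0 where there is no reading), "vfov" (degrees; the focal length in pixels is half the picture's height over the tangent of half this angle, whatever the lens; pixels are square), "cx", "cy" (the principal point, pixels), "distortion" ([k1, k2, p1, p2, k3] as OpenCV has them; the pictures are not rectified), "pose" (4x4, takes a point from camera to world coordinates). Camera axes: x right, y up, looking along -z (the intrinsics and any distortion apply to the point x, -y, -z); pixel columns grow to the right and rows downward; lengths in m; the calibration is good to about 2 mm. A picture is of the moment at which its call begins.
- workorder.sign_off(): hands the job in; it is judged then, once.
The state is a dict: "time_s": time; "qpos": joint angles; "joint_vel": joint speeds; "tau": joint torques, N m; "ee_pos": TCP position; "tool_rot": TCP orientation; "ft_force": force on the tool from outside, world axes, zero at the start; "torque": the same for the moment, N m; "grip_width": finger opening in m; "gripper_force": force on a finger pad.
Only numpy, scipy, OpenCV 4.12 (cv2) and the standard library are available. Lean on these libraries where they do the work, as an engineer would, in place of code of your own. Each camera call takes 0.05 s, during which the arm holds its last target. There are 200 camera calls.

### The job

First wind the plate reader's tray all the way into the housing with the red-handled crank, clockwise seen from above. Then turn the yellow wing fastener on the blue hatch clockwise until its slot line is in line with the two white marks, and only after that press the hatch down fully home against its frame. Finish while still holding the hatch pressed shut (it springs up when let go), with the cup, tip box and tube rack left where they stand.

Things in the scene. Friction and masses are not known exactly. Their poses are not given: they have to be found in the camera images.
- reader: Plate reader, a fixed cream box 240 (x) by 360 (y) by 100 high. Origin: centre of its underside, on the bench. In its own axes: crank axis at x 0, y -110; hatch and fastener centre at x 0, y +70; the tray comes out of its +y side through up to 120 mm. A steel rim 8 high on its top is the hatch's frame.
- crank (a joint): Hand crank on top of the reader, upright axis, radius 45. Value in rad, grows clockwise seen from above; starts between 0 and 2.5. End stop at 12.566 (4 pi), where the tray is fully in. Turning drags about 1 N at the handle; it stays where it is left.
- crank_axis (a point): Point on the crank's axis, 148 above the bench, level with crank_grip. Does not move when the crank turns.
- crank_grip (a point): Middle of the grip height of the crank's upright round red handle: a sleeve of diameter 18, 45 tall (122 to 167 above the bench), free to spin on its pin, 45 out from the crank axis. The flat crank arm below it reaches up to 120 above the bench.
- tray (a joint): Travel of the plate tray (grey tray with a white and blue well plate and navy end plate), m: 0 wound out, 0.12 fully in. Geared to the crank: 0.12 m for two full turns; it moves only with the crank.
- fastener_grip (a point): Centre of the fastener's yellow wing: an upright bar 44 long by 12 thick by 30 tall, standing on a dark disc (diameter 48, 4 thick) in the middle of the hatch. The point lies on the turning axis, 24 above the hatch's top face, 10 below the wing's top. Its x axis runs along the wing and the black slot line on its top; z is up.
- fastener (a joint): Angle of the fastener in rad, 0 when the slot line is in line with the white marks on the hatch (they lie along the reader's x axis), positive counterclockwise seen from above. Starts at 0.8 to 1.35, so it is turned clockwise; stops lie at 1.6 and at -0.4, so it can be turned too far. Friction 0.05 N m, stays where it is left. Beneath, its cross foot enters a slot in the frame only within about 0.17 of 0; otherwise the hatch is blocked after 3 mm.
- hatch: The blue hatch panel, 156 (x) by 176 (y) by 6 thick, on top of the reader, sliding straight up and down on guides. Origin: centre of its underside, 118 above the bench when sprung up and 108 when fully home on its frame. Its springs push up with about 1.5 N at the top and 11.5 N (weight taken off) when home. It may be pressed on its face or through the wing.
- red_cup: Bystander: red plastic cup, 120 tall, rim diameter 90; origin at the centre of its foot.
- tip_box: Bystander: light blue pipette-tip box, 90 by 120 by 64 high; origin at the centre of its underside.
- tube_rack: Bystander: green test-tube rack, 70 by 160, 80 high with tubes; origin at the centre of its underside.

How it is judged:
By the outcome, as a careful person would: the job done as asked, in the order asked, and still so for the second after the job is handed in, while the arm keeps its last pose, push and grip.
It also fails if it takes over 64 s, if anything falls off the work surface, if the arm or the gripper's body presses on something with over 40 N, if the wrist force passes 120 N, or if a joint passes its speed limit or range.

## Working session

There is one attempt and no reset: what is moved stays moved. The work goes in short steps, Python scripts to look and compute and a shell command to move; the robot and the scene stay as the last step left them, time stands still between calls to the robot, and variables do not carry over. Pictures are saved under pics/ and viewed, at most 10 in all, crops included, and the job is handed in when it is done.

```bash
ls; mkdir -p pics
cat > h.py <<'E'
import numpy as np, cv2
from cell import status, snapshot, workorder
def K(s):
    f=200/np.tan(np.radians(s["vfov"])/2); return np.array([[f,0,s["cx"]],[0,f,s["cy"]],[0,0,1.]])
def ray(s,px):
    u=cv2.undistortPoints(np.array(px,float).reshape(-1,1,2),K(s),np.array(s["distortion"],float)).reshape(-1,2)
    d=np.c_[u[:,0],-u[:,1],-np.ones(len(u))]; P=np.array(s["pose"]); return P[:3,3],d@P[:3,:3].T
def plane(s,px,z):
    o,d=ray(s,px); return o+d*((z-o[2])/d[:,2])[:,None]
def depthpts(s,px):
    o,d=ray(s,px); px=np.array(px,int).reshape(-1,2); return o+d*s["range_z"][px[:,1],px[:,0]][:,None]
E
python3 - <<'E'
from h import *
st=status.read_state();print(st["time_s"],st["ee_pos"],st["tool_rot"])
a=snapshot("top");b=snapshot("scene")
cv2.imwrite("pics/top.png",a["frame"]);cv2.imwrite("pics/scene.png",b["frame"])
print(a["pose"],a["vfov"],a["distortion"]);
E
```

```text
pics
0.0 [0.18311021 0.62314686 0.30185181] [-5.70273107e-05  1.42385284e-01  9.89810933e-01 -8.62491224e-04]
[[ 0.01540931  0.99755686 -0.06813863  0.49732604]
 [-0.99984028  0.01598992  0.00798379  0.04101339]
 [ 0.00905382  0.06800472  0.99764392  1.20456551]
 [ 0.          0.          0.          1.        ]] 54.21042393653445 [-0.02776359  0.          0.          0.          0.        ]
```

View pics/top.png

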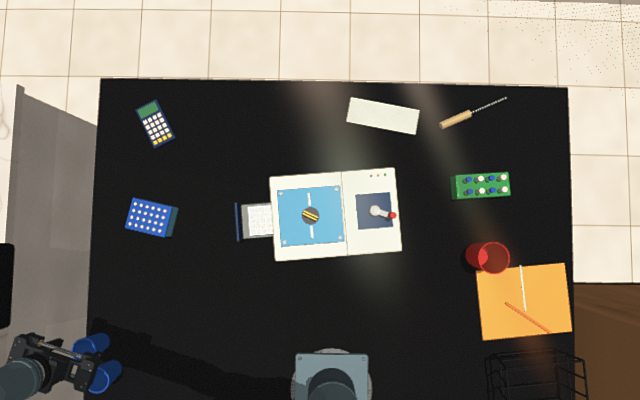

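View pics/scene.png

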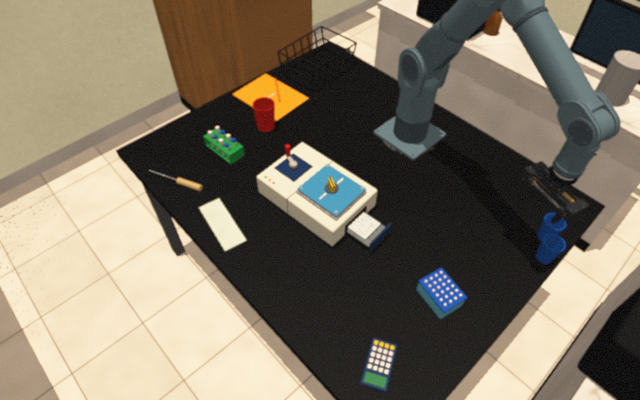

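The top view shows the reader at about (336,214), with its hatch at (311,215), crank arm at (375,210) and red handle at (392,215). The tray extends left (+y), the cup is at (487,257), the rack at (482,186) and the tip box at (152,217).

Run:
```python
from h import *
s=snapshot("top");im=s["frame"];hsv=cv2.cvtColor(im,cv2.COLOR_BGR2HSV)
def roi(m,x0,y0,x1,y1):
    o=np.zeros_like(m);o[y0:y1,x0:x1]=m[y0:y1,x0:x1];return o
bl=roi(cv2.inRange(hsv,(92,90,120),(110,255,255)),268,170,355,260)
c=max(cv2.findContours(bl,0,1)[0],key=cv2.contourArea);r=cv2.boxPoints(cv2.minAreaRect(c))
P=plane(s,r,0.124);print("hatch",P.mean(0),np.linalg.norm(P-np.roll(P,1,0),axis=1));e=P-np.roll(P,1,0);print(np.degrees(np.arctan2(e[:,1],e[:,0])))
pts=np.argwhere(roi(((hsv[...,0]<8)|(hsv[...,0]>172)).astype(np.uint8)*(hsv[...,1]>130)*(hsv[...,2]>80),355,190,410,240))[:,::-1]
D=depthpts(s,pts);t=D[:,2]>.155;print("red",len(pts),D[:,2].max(),plane(s,pts[t].astype(float),0.167).mean(0) if t.any() else D)
ye=np.argwhere(roi(cv2.inRange(hsv,(18,100,120),(35,255,255)),290,195,335,235))[:,::-1].astype(float)
Y=plane(s,ye,0.158);print("yel",len(Y),Y.mean(0));u,w,v=np.linalg.svd(Y-Y.mean(0));print(np.degrees(np.arctan2(v[0,1],v[0,0])))
cr=plane(s,[[272,177],[395,168],[402,251],[275,262]],0.1);print("reader",cr,cr.mean(0))
```

```text
hatch [0.5205279  0.07072147 0.124     ] [0.15321927 0.1741035  0.15351205 0.17251205]
[   5.71635288  -84.65412508 -174.87843264   95.24795992]
red 35 0.1691818196197461 [ 0.52441067 -0.14963957  0.167     ]
yel 81 [0.52087403 0.07106848 0.158     ]
-115.07736305783709
reader [[ 0.6281618   0.18143206  0.1       ]
 [ 0.65982573 -0.16866557  0.1       ]
 [ 0.42464467 -0.18924589  0.1       ]
 [ 0.38882642  0.16726314  0.1       ]] [ 0.52536466 -0.00230406  0.1       ]
```

```bash
python3 -m pendant '{"translation":[[27,-37,0],[27,-37,0],[27,-37,0],[27,-37,0],[27,-37,0],[27,-37,0],[27,-37,0],[27,-37,0],[27,-37,0],[27,-37,0],[34.1,-77.2,-2],[34.1,-77.2,-2],[34.1,-77.2,-2],[34.1,-77.2,-2],[34.1,-77.2,-2],[34.1,-77.2,-2],[34.1,-77.2,-2],[34.1,-77.2,-2],[34.1,-77.2,-2],[34.1,-77.2,-2]],"twist":[0,0,0,0,0,0,0,0,0,0,0,0,0,0,0,0,0,0,0,0],"hand":[6,6,6,6,6,6,6,6,6,6,6,6,6,6,6,6,6,6,6,6]}' 15
python3 - <<'E'
from h import *
s=snapshot("wrist");cv2.imwrite("pics/w1.png",s["frame"])
im=s["frame"];hsv=cv2.cvtColor(im,cv2.COLOR_BGR2HSV)
m=(((hsv[...,0]<8)|(hsv[...,0]>172))&(hsv[...,1]>130)&(hsv[...,2]>60))
pts=np.argwhere(m)[:,::-1];D=depthpts(s,pts);t=(D[:,2]>.155)&(D[:,2]<.18)
print(len(pts),t.sum(),np.array(plane(s,pts[t].astype(float),.167)).mean(0), D[t].min(0),D[t].max(0));print(status.read_state())
E
```

```text
time_s: 2.15
ee_pos: [0.524, -0.1498, 0.2824]
tool_rot: [-0.0, 0.144, 0.99, -0.0]
ft_force: [0.2, 0.7, -0.4]
grip_width: 0.0599
gripper_force: 0.0
7785 491 [ 0.52224828 -0.15255161  0.167     ] [ 0.51590074 -0.1613476   0.15532136] [ 0.53234484 -0.14499531  0.16813816]
{'time_s': 2.2, 'qpos': array([-0.05303978,  0.39134072,  0.31198116,  1.85403714, -0.14846574,
        0.919613  ,  1.6119067 ]), 'joint_vel': array([-0.03464811, -0.0114831 , -0.02701352,  0.01226495, -0.0038593 ,
       -0.00019145, -0.00336727]), 'tau': array([ 2.16678210e+00, -4.41518497e+01,  5.37680581e+00, -2.28298473e+01,
        1.87540250e-01,  1.75624707e-02,  9.47774760e-02]), 'ee_pos': array([ 0.52417184, -0.14762111,  0.28234115]), 'tool_rot': array([-4.26998228e-04,  1.42566513e-01,  9.89785077e-01,  3.30437087e-04]), 'ft_force': array([ 0.55864534,  0.46370819, -0.1778883 ]), 'torque': array([0.01849893, 0.05408961, 0.02181285]), 'gripper_force': 0.0, 'grip_width': 0.06001515404972258}
```

View pics/w1.png

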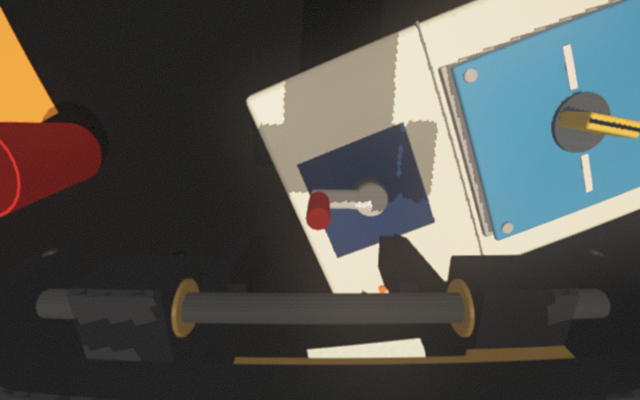

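The wrist view shows the red handle at (318,210), the crank hub at (372,198), and the fastener at (590,122) with the white marks on either side of it. Nothing blocks the descent.

```bash
python3 - <<'E'
from h import *
s=snapshot("wrist");print("hub",depthpts(s,[[372,196]]),plane(s,[[372,198]],.124))
print("fast",plane(s,[[570,45],[587,190]],.124))
E
python3 -m pendant '{"translation":[[0,-0.1,-4.5],[0,-0.1,-8.7],[0,-0.1,-8.9],[0,-0.1,-8.9],[0,-0.1,-8.9],[0,-0.1,-8.9],[0,-0.1,-8.9],[0,-0.1,-8.9]],"twist":[0,0,0,0,0,0,0,0],"hand":[6,6,6,1,1,1,1,1]}' 15
```

```text
hub [[ 0.53452447 -0.10658151  0.11972065]] [[ 0.53480596 -0.10735147  0.124     ]]
fast [[0.45955916 0.06800129 0.124     ]
 [0.58101162 0.0752542  0.124     ]]
time_s: 3.05
ee_pos: [0.5244, -0.151, 0.1948]
tool_rot: [0.001, 0.143, 0.99, -0.001]
ft_force: [-3.8, -9.2, 3.9]
grip_width: 0.0223
gripper_force: 5.1
```

```bash
python3 -m pendant '{"translation":[[0,0,0],[0,0,0],[0,0,0],[-1.29,0.57,0],[-2.33,1.51,0],[-3.04,2.73,0],[-3.33,4.11,0],[-3.18,5.51,0],[-2.61,6.8,0],[-1.67,7.84,0],[-0.45,8.55,0],[0.93,8.84,0],[2.33,8.69,0],[2.33,8.69,0],[2.33,8.69,0]],"twist":[0,0,0,0,0,0,0,0,0,0,0,0,0,0,0],"hand":[1,1,1,1,1,1,1,1,1,1,1,1,1,1,1]}' 15
python3 - <<'E'
from h import *
s=snapshot("top");cv2.imwrite("pics/t2.png",cv2.resize(s["frame"][140:290,210:430],None,fx=3,fy=3))
E
```

```text
time_s: 4.55
ee_pos: [0.5481, -0.0661, 0.1947]
tool_rot: [0.001, 0.144, 0.99, -0.002]
ft_force: [-2.4, -10.5, 10.4]
grip_width: 0.0171
gripper_force: 15.0
```

View pics/t2.png

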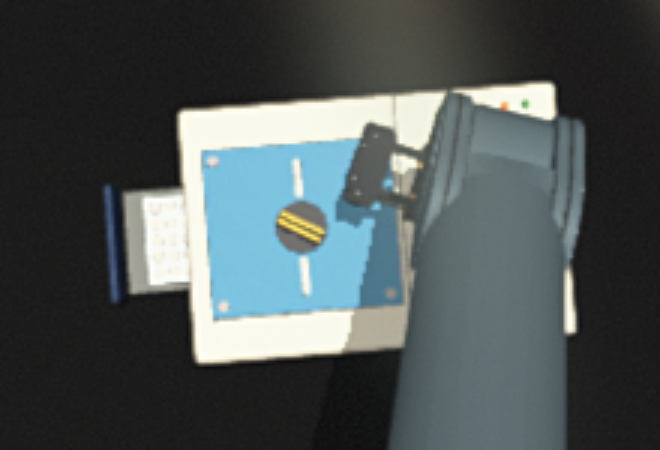

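The tray's navy plate has moved from about x=237 to x=248 px, roughly 30 mm, so the crank is following. Next is a full turn.

```bash
python3 -m pendant '{"translation":[[1.29,-0.57,0],[2.33,-1.51,0],[3.04,-2.73,0],[3.33,-4.11,0],[3.18,-5.51,0],[2.61,-6.8,0],[1.67,-7.84,0],[0.45,-8.55,0],[-0.93,-8.84,0],[-2.33,-8.69,0],[-3.62,-8.12,0],[-4.66,-7.18,0],[-5.37,-5.96,0],[-5.66,-4.58,0],[-5.51,-3.18,0],[-4.94,-1.9,0],[-4,-0.85,0],[-2.78,-0.15,0],[-1.4,0.15,0],[0,0,0]],"twist":[0,0,0,0,0,0,0,0,0,0,0,0,0,0,0,0,0,0,0,0],"hand":[1,1,1,1,1,1,1,1,1,1,1,1,1,1,1,1,1,1,1,1]}' 15
python3 - <<'E'
from h import *
s=snapshot("top");im=s["frame"];hsv=cv2.cvtColor(im,cv2.COLOR_BGR2HSV)
m=cv2.inRange(hsv,(105,100,40),(125,255,160));m[:, :225]=0;m[:,285:]=0;m[:190]=0;m[250:]=0
p=np.argwhere(m)[:,::-1].astype(float);print(len(p),p.mean(0),p.min(0),p.max(0));P=plane(s,p,.05);v=np.array([-.0924,.9957]);c=np.array([.527,.001])
d=(P[:,:2]-c)@v;print(d.min(),d.max(),np.median(d))
cv2.imwrite("pics/t3.png",cv2.resize(im[140:290,210:430],None,fx=3,fy=3))
E
```

```text
time_s: 6.6
ee_pos: [0.5482, -0.066, 0.1946]
tool_rot: [0.001, 0.143, 0.99, -0.003]
ft_force: [-5.6, -14.9, 11.4]
grip_width: 0.0175
gripper_force: 15.0
108 [267.91666667 218.75      ] [265. 200.] [270. 238.]
0.19244532577222145 0.20276297367063434 0.19642659513457741
```

View pics/t3.png

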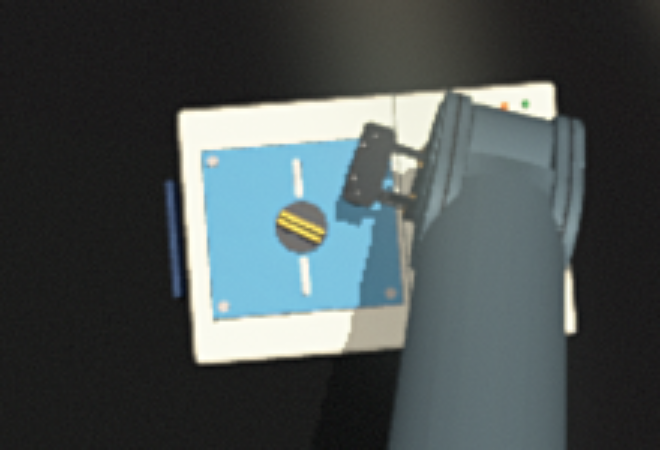

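The end plate is now close to the housing at (172,238) in the crop. I'll go on in small steps and watch the force.

```bash
python3 -m pendant '{"translation":[[1.29,-0.57,0],[2.33,-1.51,0],[2.33,-1.51,0],[2.33,-1.51,0]],"twist":[0,0,0,0],"hand":[1,1,1,1]}' 15; python3 -m pendant '{"translation":[[0.71,-1.22,0],[0.71,-1.22,0],[0.71,-1.22,0]],"twist":[0,0,0],"hand":[1,1,1]}' 15;python3 -m pendant '{"translation":[[0.29,-1.38,0],[0.29,-1.38,0],[0.29,-1.38,0]],"twist":[0,0,0],"hand":[1,1,1]}' 15
```

```text
time_s: 7.05
ee_pos: [0.5703, -0.0797, 0.1946]
tool_rot: [-0.001, 0.143, 0.99, -0.001]
ft_force: [-5.8, -6.0, 12.5]
grip_width: 0.0173
gripper_force: 15.0
time_s: 7.35
ee_pos: [0.5775, -0.0906, 0.1946]
tool_rot: [-0.001, 0.143, 0.99, -0.001]
ft_force: [-4.9, -3.4, 13.7]
grip_width: 0.0177
gripper_force: 15.0
time_s: 7.65
ee_pos: [0.5812, -0.1033, 0.1947]
tool_rot: [0.0, 0.142, 0.99, -0.0]
ft_force: [-2.7, -0.7, 10.9]
grip_width: 0.0173
gripper_force: 15.0
```

```bash
python3 -m pendant '{"translation":[[-0.15,-1.4,0],[-0.15,-1.4,0],[-0.15,-1.4,0]],"twist":[0,0,0],"hand":[1,1,1]}' 15; python3 -m pendant '{"translation":[[-0.57,-1.28,0],[-0.57,-1.28,0],[-0.57,-1.28,0]],"twist":[0,0,0],"hand":[1,1,1]}' 15
python3 - <<'E'
from h import *
s=snapshot("top");im=s["frame"];hsv=cv2.cvtColor(im,cv2.COLOR_BGR2HSV)
m=cv2.inRange(hsv,(105,100,40),(125,255,160));m[:, :225]=0;m[:,285:]=0;m[:190]=0;m[250:]=0
p=np.argwhere(m)[:,::-1].astype(float);print(len(p),p.mean(0),p.min(0),p.max(0));P=plane(s,p,.05);v=np.array([-.0924,.9957]);c=np.array([.527,.001])
d=(P[:,:2]-c)@v;print(d.min(),d.max(),np.median(d))
E
```

```text
time_s: 7.95
ee_pos: [0.5829, -0.1078, 0.1947]
tool_rot: [0.002, 0.139, 0.99, 0.006]
ft_force: [4.5, 18.5, 7.0]
grip_width: 0.0176
gripper_force: 15.0
time_s: 8.25
ee_pos: [0.5787, -0.1162, 0.1947]
tool_rot: [0.002, 0.137, 0.991, 0.008]
ft_force: [8.6, 28.9, 7.0]
grip_width: 0.0349
gripper_force: 15.0
21 [269.9047619  217.95238095] [269. 201.] [271. 237.]
0.189639096345935 0.19144323470138166 0.19051494588041976
```

The crank hit its stop: the force jumped to 18 N at about 10.8 rad of turning, and the end plate is against the housing. I'll release, rise and go over the fastener.

```bash
python3 -m pendant '{"translation":[[0,0,0],[0,0,0],[0,0,0],[0,0,0],[0,0,4],[0,0,8],[-1,5,10],[-3,10,10],[-4,15,10],[-5.3,20.3,10],[-5.3,20.3,10],[-5.3,20.3,10],[-5.3,20.3,10],[-5.3,20.3,10],[-5.3,20.3,10],[-5.3,20.3,10],[-5.3,20.3,10],[-5.3,20.3,10],[-5.3,20.3,10],[-5.3,20.3,10]],"twist":[0,0,0,0,0,0,-8.5,-17,-25,-33,-41,-49,-57,-65,-73,-81,-89,-97,-99,-99],"hand":[6.5,6.5,6.5,6.5,6.5,6.5,6.5,6.5,6.5,6.5,6.5,6.5,6.5,6.5,6.5,6.5,6.5,6.5,6.5,6.5]}' 15
python3 - <<'E'
from h import *
s=snapshot("wrist");cv2.imwrite("pics/w2.png",s["frame"]);im=s["frame"];hsv=cv2.cvtColor(im,cv2.COLOR_BGR2HSV)
p=np.argwhere(cv2.inRange(hsv,(18,100,120),(35,255,255)))[:,::-1]
D=depthpts(s,p);t=(D[:,2]>.152)&(D[:,2]<.165);Y=plane(s,p[t].astype(float),.158)[:,:2].astype(np.float32)
r=cv2.minAreaRect(Y*1000);print(t.sum(),r);b=cv2.boxPoints(r);e=b-np.roll(b,1,0);print(np.degrees(np.arctan2(e[:,1],e[:,0])))
w=snapshot("top");cv2.imwrite("pics/t4.png",cv2.resize(w["frame"][140:290,210:430],None,fx=3,fy=3))
st=status.read_state();print(st["ee_pos"],st["tool_rot"],st["qpos"][6])
E
```

```text
time_s: 10.3
ee_pos: [0.5201, 0.0727, 0.2932]
tool_rot: [-0.0, 0.845, 0.535, -0.001]
ft_force: [0.2, 0.0, 0.9]
grip_width: 0.0649
gripper_force: 0.0
574 ((521.7747192382812, 69.84309387207031), (43.01642990112305, 11.649712562561035), 64.64393615722656)
[-115.35609   -25.356073   64.643936  154.64384 ]
[0.52025027 0.07266533 0.29334931] [-6.96702595e-05  8.44797241e-01  5.35086156e-01 -6.50247661e-04] -0.39659621379055565
```

View pics/w2.png

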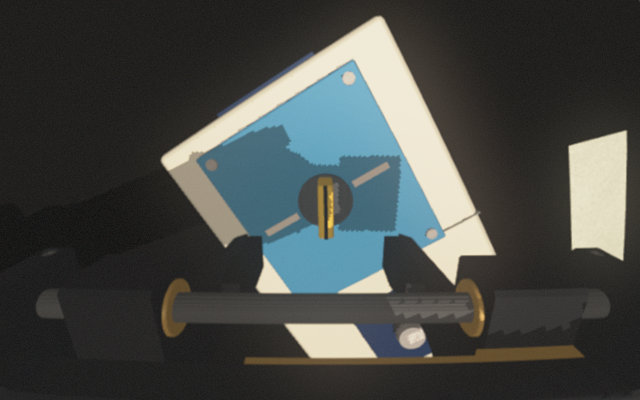

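The wrist view shows the wing at (325,208), lined up between the fingers, and the white marks from (266,234) to (388,164). I'll measure the line of the marks, check the tray, and grip.

```bash
python3 - <<'E'
from h import *
s=snapshot("wrist")
P=plane(s,[[266,234],[299,216],[353,184],[388,164],[163,158],[379,17],[198,157],[353,61],[443,236]],.124)[:,:2];P2=plane(s,[[163,158],[379,17]],.1)
a=lambda d:np.degrees(np.arctan2(d[1],d[0]))
print("marks",a(P[3]-P[0]),a((P[2]+P[3])-(P[0]+P[1])),"hatch +y edge",a(P[7]-P[6]),"side",a(P[7]-P[8])-90,"reader",a(P2[1]-P2[0]))
E
python3 -m pendant '{"translation":[[0.1,-0.25,-4],[0.1,-0.25,-8],[0.1,-0.25,-9.9],[0.1,-0.25,-9.9],[0.1,-0.25,-9.9],[0.1,-0.25,-9.9],[0.1,-0.25,-9.9],[0.1,-0.25,-9.9],[0.1,-0.25,-9.9],[0.1,-0.25,-9.9]],"twist":[0,0,0,0,0,0,0,0,0,0],"hand":[6.5,6.5,6.5,0.5,0.5,0.5,0.5,0.5,0.5,0.5]}' 30
```

```text
marks 5.753603945921504 6.011318733977665 hatch +y edge 4.764243097534811 side 5.208689488361017 reader 5.558760017332701
time_s: 11.45
ee_pos: [0.5213, 0.0705, 0.1949]
tool_rot: [-0.0, 0.845, 0.535, -0.0]
ft_force: [0.5, 0.8, -1.1]
grip_width: 0.0117
gripper_force: 30.0
```

View pics/t4.png

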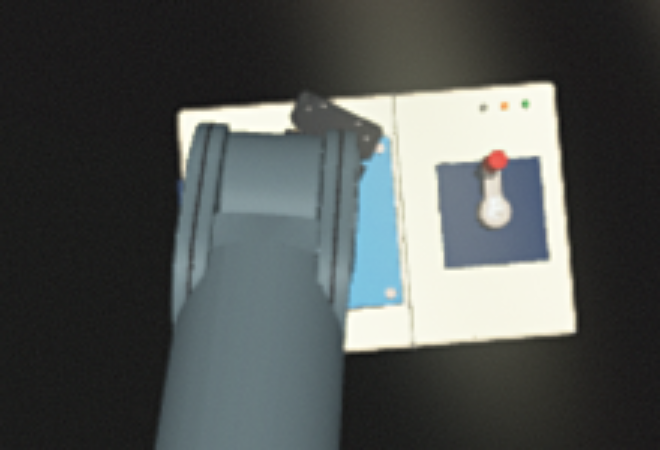

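The crank handle at (497,158) now points along the reader's +x axis from its hub at (495,210), which fits the end stop. I'll turn the fastener by -59° and check the handle angle.

```bash
python3 -m pendant '{"translation":[[0,0,0],[0,0,0],[0,0,0],[0,0,0],[0,0,0],[0,0,0],[0,0,0],[0,0,0],[0,0,0],[0,0,0],[0,0,0],[0,0,0]],"twist":[-6,-12,-18,-24,-30,-36,-42,-48,-54,-59,-59,-59],"hand":[0.5,0.5,0.5,0.5,0.5,0.5,0.5,0.5,0.5,0.5,0.5,0.5]}' 30
python3 - <<'E'
from h import *
s=snapshot("top");im=s["frame"];hsv=cv2.cvtColor(im,cv2.COLOR_BGR2HSV)
m=((hsv[...,0]<8)|(hsv[...,0]>172))&(hsv[...,1]>130)&(hsv[...,2]>80);m[:180]=0;m[210:]=0;m[:,:360]=0;m[:,:360]=0;m[:,400:]=0
p=np.argwhere(m)[:,::-1];D=depthpts(s,p);t=D[:,2]>.155;H=plane(s,p[t].astype(float),.167).mean(0)
d=H[:2]-np.array([.5366,-.1085]);print(H,np.linalg.norm(d),np.degrees(np.arctan2(d[1],d[0])))
w=snapshot("wrist");cv2.imwrite("pics/w3.png",w["frame"])
q=status.read_state()["tool_rot"];print(np.degrees(np.arctan2(2*q[2]**2-1,2*q[1]*q[2])))
E
```

```text
time_s: 12.65
ee_pos: [0.5224, 0.069, 0.1951]
tool_rot: [0.001, 0.999, 0.05, 0.001]
ft_force: [3.1, -5.8, 0.7]
grip_width: 0.0113
gripper_force: 30.0
[ 0.58221018 -0.10370055  0.167     ] 0.04586200352251381 6.006990135311033
-84.2847291385052
```

View pics/w3.png

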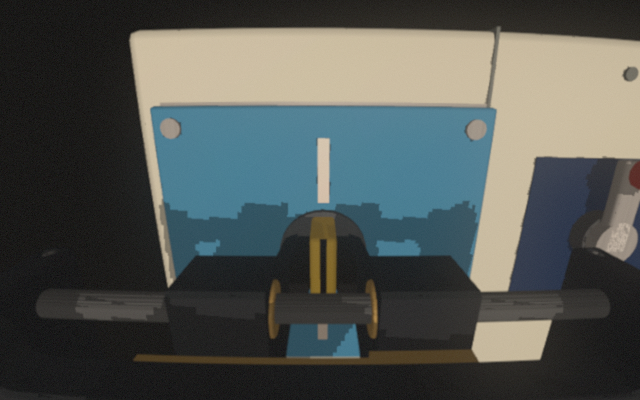

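The wing and its slot at (323,250) line up with the white mark at (323,170), and the crank is at its stop. Next I press down.

```bash
python3 -m pendant '{"translation":[[0,0,0],[0,0,0],[0,0,-0.2],[0,0,-0.4],[0,0,-0.6],[0,0,-0.8],[0,0,-1.0],[0,0,-1.1],[0,0,-1.1],[0,0,-1.1]],"twist":[0,0,0,0,0,0,0,0,0,0],"hand":[0.5,0.5,0.5,0.5,0.5,0.5,0.5,0.5,0.5,0.5]}' 60
```

```text
time_s: 13.75
ee_pos: [0.5224, 0.0689, 0.185]
tool_rot: [0.0, 0.999, 0.05, 0.001]
ft_force: [-1.6, -4.5, 11.8]
grip_width: 0.0118
gripper_force: 60.0
```

```bash
python3 -m pendant '{"translation":[[0,0,-0.1],[0,0,-0.3],[0,0,-0.3],[0,0,-0.3],[0,0,-0.3]],"twist":[0,0,0,0,0],"hand":[0.5,0.5,0.5,0.5,0.5]}' 60
python3 - <<'E'
from h import *
s=snapshot("wrist");im=s["frame"];cv2.imwrite("pics/w4.png",im)
g=[[x,y] for x in range(200,290,6) for y in range(130,190,6)];print("hatch top",np.median(depthpts(s,g)[:,2]))
g=[[x,y] for x in range(200,440,6) for y in range(45,85,6)];print("reader top",np.median(depthpts(s,g)[:,2]))
E
```

```text
time_s: 14.25
ee_pos: [0.5227, 0.0687, 0.1845]
tool_rot: [-0.001, 0.999, 0.049, 0.001]
ft_force: [-11.9, -3.6, 45.1]
grip_width: 0.0112
gripper_force: 60.0
hatch top 0.11312348354396061
reader top 0.09933671294645849
```

View pics/w4.png

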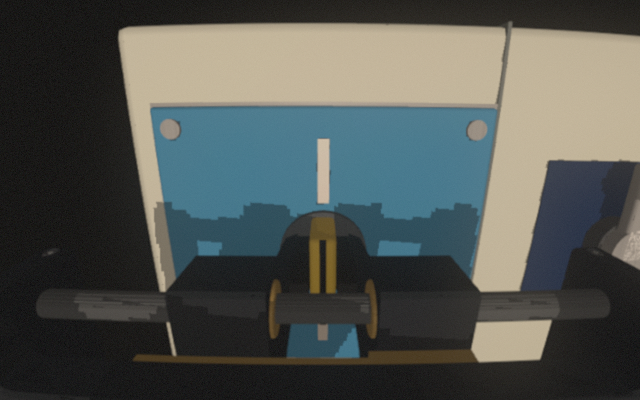

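The hatch is home: its top is at 0.113–0.114 m, the stop is hard, and the slot still lines up. I'll ease the push a little.

```bash
python3 -m pendant '{"translation":[[0,0,0.15],[0,0,0.15],[0,0,0.15],[0,0,0.15],[0,0,0.15]],"twist":[0,0,0,0,0],"hand":[0.5,0.5,0.5,0.5,0.5]}' 60
```

```text
time_s: 14.8
ee_pos: [0.5225, 0.0687, 0.1847]
tool_rot: [-0.0, 0.999, 0.05, 0.001]
ft_force: [-6.3, -4.7, 28.6]
grip_width: 0.0117
gripper_force: 60.0
```

```bash
python3 -c "
from cell import workorder
print(workorder.sign_off())"
```

```text
the job is handed in; nothing more can be done
None
```

I handed the job in with the tray wound fully in, the fastener in line with its white marks, and the hatch held home at about 29 N; the press peaked at about 45 N through the fingers before I eased it, and no verdict came back.

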